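Gather one customer's pen into its job tray

TASK

A customer's full-size burgundy pen lies about the bench in four parts: gather its barrel, cap, nib section and blind cap into the teak job tray, each set down gently, not dropped, lengthwise in the middle of the trough cut for its length (longest trough for the barrel, then cap, then section, then blind cap). Leave the smaller pocket pen's barrel and cap where they lie.

Things in the scene. Friction and masses are not known exactly. Their poses are not given: they have to be found in the camera images.
- barrel: Barrel of the full-size pen: 98 mm long, 16 mm across flats, no clip; its last 10 mm at +x is a thinner metal thread. 18 g. Axis 8 mm above what it lies on. Faceted burgundy resin; lies on a flat, does not roll. Origin mid-length on its axis; x along axis, z up. The six loose parts lie 100 mm or more apart (centres), at any yaw, beside the tray; other objects stand beyond x = 0.74 m.
- cap: Cap of the full-size pen: 70 mm long, 17 mm across flats; metal band at the mouth, 6 mm metal crown (13 mm across) at +x, 43 mm narrow metal clip along its upper side, up to 12 mm above the axis. 20 g. Axis 8.5 mm above what it lies on. Faceted burgundy resin; lies on a flat, does not roll. Origin mid-length on its axis; x along axis, z up.
- section: Grip section with nib, 54 mm long in all. Resin grip 13 mm across flats from x = -17 to +9 mm: grasp here (middle x = -4). Behind it a 10 mm metal thread, 10 mm thick; ahead an 18 mm brass-coloured nib; both hang clear of the surface. 15 g. Axis 6.5 mm above what it lies on. Faceted burgundy resin; lies on a flat, does not roll. Origin mid-length on its axis; x along axis, z up.
- blind_cap: Blind cap (short end piece for the barrel's rear): 26 mm long, 16 mm across flats, flats straight from x = -13 to +7 mm (middle x = -3), then stepped to a blunt end at +x; thin metal ring at -x. 14 g. Axis 8 mm above what it lies on. Faceted burgundy resin; lies on a flat, does not roll. Origin mid-length on its axis; x along axis, z up.
- pocket_barrel: Barrel of a smaller pocket pen, not to be moved: 74 mm long, 14 mm across flats, no clip, last 10 mm at +x a thinner metal thread. 15 g. Axis 7 mm above the bench. Faceted burgundy resin; lies on a flat, does not roll. Origin mid-length on its axis; x along axis, z up.
- pocket_cap: Cap of a smaller pocket pen, not to be moved: 50 mm long, 14 mm across flats, with metal band, crown and clip (up to 10 mm above the axis) like the large cap. 15 g. Axis 7 mm above the bench. Faceted burgundy resin; lies on a flat, does not roll. Origin mid-length on its axis; x along axis, z up.
- strip_barrel: Fixed teak strip 140 (x) x 53 x 11 mm, one of four side by side at 54 mm, in any order, in a teak tray (158 x 234 mm, rim 16 mm above the bench). Its felt-lined flat trough, 116 mm long (x), 30 wide, 5 deep, is the longest, for the barrel. Origin: centre of the strip's underside, 4 mm above the bench; trough centre straight above, floor at z = 6 mm, top face 11 mm.
- strip_cap: Fixed teak strip 140 (x) x 53 x 11 mm, one of four side by side at 54 mm, in any order, in a teak tray (158 x 234 mm, rim 16 mm above the bench). Its felt-lined flat trough, 88 mm long (x), 30 wide, 5 deep, is second longest, for the cap. Origin: centre of the strip's underside, 4 mm above the bench; trough centre straight above, floor at z = 6 mm, top face 11 mm.
- strip_section: Fixed teak strip 140 (x) x 53 x 11 mm, one of four side by side at 54 mm, in any order, in a teak tray (158 x 234 mm, rim 16 mm above the bench). Its felt-lined flat trough, 72 mm long (x), 30 wide, 5 deep, is third longest, for the nib section. Origin: centre of the strip's underside, 4 mm above the bench; trough centre straight above, floor at z = 6 mm, top face 11 mm.
- strip_blind: Fixed teak strip 140 (x) x 53 x 11 mm, one of four side by side at 54 mm, in any order, in a teak tray (158 x 234 mm, rim 16 mm above the bench). Its felt-lined flat trough, 44 mm long (x), 30 wide, 5 deep, is the shortest, for the blind cap. Origin: centre of the strip's underside, 4 mm above the bench; trough centre straight above, floor at z = 6 mm, top face 11 mm.

How it is judged:
By the outcome, as a careful person would: the job done as asked, in the order asked, and still so for the second after the job is handed in, with the robot touching nothing.
It also fails if it takes over 96 s, if anything falls off the work surface, if the arm or the gripper's body presses on something with over 40 N, if the wrist force passes 120 N, or if a joint passes its speed limit or range.

ROBOT

A 7-joint arm with a two-finger parallel gripper is mounted at the origin on the work surface. World frame = base frame: x ahead of the robot, y to its left, z up, the work surface at z = 0. Lengths are in mm, angles in rad, forces in N, time in s.
With the tool pointing down it reaches from about 375 to 925 mm from the base axis. Payload 3.1 kg.
Tool frame: the origin (TCP) lies midway between the tips of the shut fingers; the grasp point (between the pads) lies 19 mm behind it; z points along the fingers, y is the line along which they close (so a half turn about z gives the same grasp; the last joint's range is limited). The gripper opens to 85 mm and grips with 20 to 120 N. Pads are 22 mm wide; open, the fingers measure 114 mm over their backs; the gripper's body (76 mm by 85 mm) begins 54 mm behind the grasp point. The pads swing forward as they close: fully open they stand 13 mm farther back than shut.
Start: joints at [-1.364, 0.383, 0.044, 1.598, -0.018, 1.161, -0.05], TCP at [195.044, 620.049, 231.269] pointing down, gripper open.
Joint ranges: [-2.61, 2.61], [-0.41, 2.15], [-1.48, 1.57], [0, 2.5], [-1.57, 4.71], [0.05, 1.97], [-2.85, 2.85]. Speed limits (rad/s): [2.79, 2.79, 3.14, 3.14, 3.14, 3.14, 3.14].

INTERFACE

Orientations are given as a unit quaternion [x, y, z, w].
In Python, from cell import env gives the robot as it stands.
- The arm moves only by the tool jog_arm, never from a script. Its argument "rows" is a list of rows, each a list of 3 entries, a list of its own where there are three numbers: the turn, a rotation vector about the world's x, y, z in rad, then the shift along the world's x, y, z in mm, then the opening, from 0 (shut) to 1 (fully open). A call has 1 to 10 rows; each row shifts and turns the commanded pose from where the row before left it; what a row does not reach is not made up. A row lasts 1/8 s, in which the tool goes at most 62.5 mm and 10.7 degrees, less where a joint would pass 70% of its speed; a pose out of reach is approached as far as the arm can. A call with a gripper value outside its range is refused whole. The fingers move at their own pace and stop on an object; "squeeze" is the grip in N (left out, the last holds). Time passes only in rows, so rows that do not move let the fingers close. It gives the time, the measured TCP pose, the force, the opening and the grip force at its end, in the units of the state.
- env.get_state(): the state, without advancing time (a new reading comes with each control period).
- env.get_image(name): name is "side" or "top" or "wrist"; returns a dict with "frame" (420x560x3 uint8, red, green, blue), "mtx" (3x3 intrinsics, pixels), "xyz" and "attitude" of the camera in the world; the wrist camera has in their place "hand_eye" (4x4, takes a point from camera to tool coordinates, whose origin is the TCP and whose axes are the flange's). Camera axes: x right, y down, z forward; pixel columns grow to the right and rows downward; lengths in mm; the calibration is good to about 2 mm. A picture is of the moment at which its call begins: read the wrist's pose just before it. There is no depth.
- env.close_job(): hands the job in; it is judged then, once.
The state is a dict: "clock": time; "joint_pos": joint angles; "qd": joint speeds; "tau": joint torques, N m; "position": TCP position; "ee_rot": TCP orientation; "contact_force": force on the tool from outside, world axes, zero at the start; "wrist_torque": the same for the moment, N m; "grip_width": finger opening in mm; "grasp_force": force on a finger pad.
Only numpy, scipy, OpenCV 4.12 (cv2) and the standard library are available. Lean on these libraries where they do the work, as an engineer would, in place of code of your own. Each camera call takes 0.05 s, during which the arm holds its last target. There are 200 camera calls.

## Working session

There is one attempt and no reset: what is moved stays moved. The work goes in short steps, Python scripts to look and compute and a tool call to move; the robot and the scene stay as the last step left them, time stands still between calls to the robot, and variables do not carry over. Pictures are saved under pics/ and viewed, at most 14 in all, crops included, and the job is handed in when it is done.

Besides the shell and the picture viewer there is one more tool, called after "Request:" as name([rows], argument=value, ...), one row to a line, values as JSON. jog_arm: Moves the arm, as the interface text tells. Its arguments: {"type":"object","properties":{"rows":{"type":"array"},"squeeze":{"type":"number"}},"required":["rows"]}

```bash
mkdir -p pics; ls
python3 - <<'E'
from cell import env
import cv2
s=env.get_state();print({k:s[k] for k in("clock","position","ee_rot","grip_width","contact_force")})
for n in("top","side"):
    d=env.get_image(n);cv2.imwrite(f"pics/{n}0.png",d["frame"][:,:,::-1]);print(n,d["mtx"],d["xyz"],d["attitude"])
d=env.get_image("wrist");print(d["mtx"],d["hand_eye"])
E
```

```text
pics
{'clock': 0.0, 'position': array([194.79474509, 619.10811119, 229.85861649]), 'ee_rot': array([ 1.51788129e-01,  9.88412137e-01, -1.33879516e-03, -1.37944081e-04]), 'grip_width': 84.86814344485519, 'contact_force': array([ 0.38297263, -0.19069708, -0.60741633])}
top [[400.67184327   0.         274.87871561]
 [  0.         400.67184327 216.76568772]
 [  0.           0.           1.        ]] [ 396.21826488  -11.61226837 1025.58387308] [ 0.70697302 -0.70464739  0.04564266 -0.03972358]
side [[458.15119454   0.         280.16602731]
 [  0.         458.15119454 208.63776327]
 [  0.           0.           1.        ]] [ -57.73829022 -702.22577936  705.87690891] [ 0.8365077  -0.29678246  0.1540577  -0.43409821]
[[301.33703648   0.         279.65692599]
 [  0.         301.33703648 210.34276085]
 [  0.           0.           1.        ]] [[-1.01717850e-03 -9.50132300e-01 -3.11845438e-01  8.00236157e+01]
 [ 9.99999274e-01 -7.64804678e-04 -9.31590117e-04 -7.77995068e-01]
 [ 6.46633011e-04 -3.11846159e-01  9.50132388e-01 -1.44190712e+02]
 [ 0.00000000e+00  0.00000000e+00  0.00000000e+00  1.00000000e+00]]
```

View pics/top0.png

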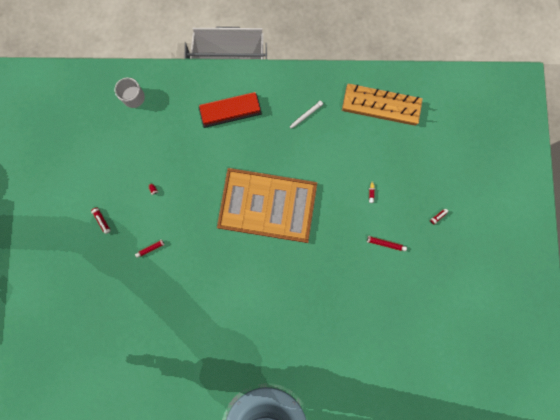

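View pics/side0.png

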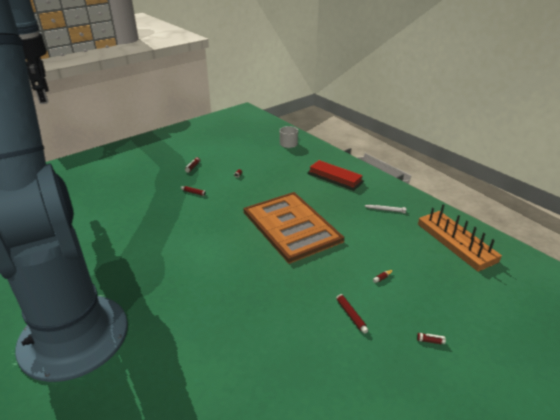

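```bash
cat > h.py <<'E'
import numpy as np,cv2
from scipy.spatial.transform import Rotation as R
def campose(d,st=None):
    if "hand_eye" in d:
        T=np.eye(4);T[:3,:3]=R.from_quat(st["ee_rot"]).as_matrix();T[:3,3]=st["position"]
        M=T@np.array(d["hand_eye"]);return M[:3,:3],M[:3,3]
    return R.from_quat(d["attitude"]).as_matrix(),np.array(d["xyz"])
def cast(d,uv,z,st=None):
    Rm,t=campose(d,st);uv=np.atleast_2d(uv).astype(float)
    r=np.c_[uv,np.ones(len(uv))]@np.linalg.inv(d["mtx"]).T@Rm.T
    return t+r*((z-t[2])/r[:,2])[:,None]
def blobs(mask,amin=20):
    c,_=cv2.findContours(mask.astype(np.uint8),cv2.RETR_EXTERNAL,cv2.CHAIN_APPROX_NONE)
    return [x[:,0,:] for x in c if cv2.contourArea(x)>=amin]
def rect(P):
    (c,s,a)=cv2.minAreaRect(P[:,:2].astype(np.float32));b=cv2.boxPoints((c,s,a))
    e=max((b[1]-b[0],b[2]-b[1]),key=np.linalg.norm);y=np.degrees(np.arctan2(e[1],e[0]))%180
    return np.round(c,1),np.round(sorted(s),1),round(y,1)
E
python3 - <<'E'
from cell import env
from h import *
d=env.get_image("top");f=d["frame"];h=cv2.cvtColor(f,cv2.COLOR_RGB2HSV)
ng=~((h[...,0]>55)&(h[...,0]<95)&(h[...,1]>80))
for c in blobs(ng,15):
    u=c.mean(0)
    if 170<u[1]<270 and u[0]>50: print("part",np.round(u),rect(cast(d,c,8,)))
gray=(h[...,1]<60); gray[:160]=0;gray[260:]=0
for c in blobs(gray,60):
    print("tr",c.mean(0).round(),rect(cast(d,c,8)))
a=cv2.resize(f[165:265,80:180],None,fx=5,fy=5,interpolation=2);b=cv2.resize(f[165:265,355:415],None,fx=5,fy=5,interpolation=2)
cv2.imwrite("pics/crop.png",np.hstack([a,b])[:,:,::-1])
E
```

```text
part [149. 249.] (array([437., 298.]), array([18.3, 77.7]), np.float32(118.3))
part [386. 243.] (array([ 452.2, -304.4]), array([ 19.5, 105.5]), np.float32(75.3))
part [439. 216.] (array([ 523.8, -441. ]), array([18.3, 57. ]), np.float32(129.7))
part [100. 220.] (array([509.7, 424.5]), array([22.4, 76.7]), np.float32(32.4))
part [152. 189.] (array([592.6, 296.3]), array([20.4, 29.6]), np.float32(27.9))
part [371. 192.] (array([ 586.5, -269.4]), array([18.1, 55.3]), np.float32(178.4))
part [267. 205.] (array([5.514e+02, 3.000e-01]), array([162.1, 238.9]), np.float32(80.9))
tr [257. 203.] (array([555.6,  26.6]), array([26.6, 41.4]), np.float32(171.0))
tr [278. 206.] (array([546.9, -27. ]), array([27.1, 85.7]), np.float32(170.8))
tr [299. 210.] (array([538.3, -80.4]), array([ 27.2, 113.8]), np.float32(171.0))
tr [236. 200.] (array([564. ,  80.3]), array([27.2, 69.6]), np.float32(170.7))
tr [557. 206.] (array([ 547.9, -744.3]), array([ 18.4, 251.3]), np.float32(175.2))
```

View pics/crop.png

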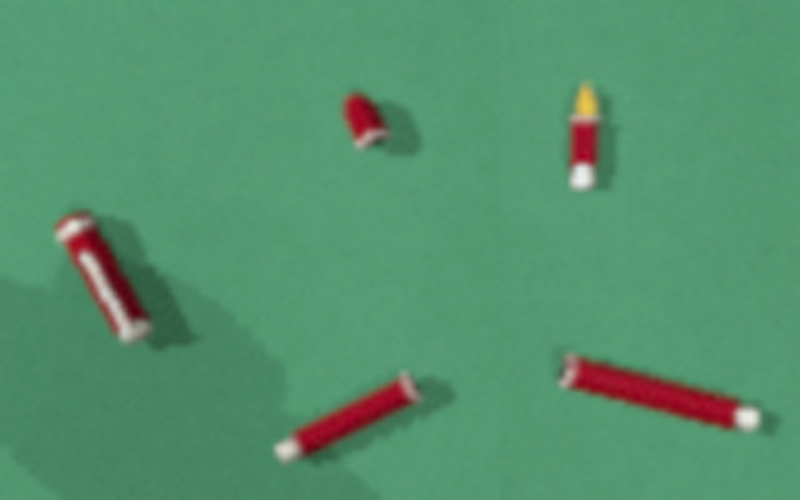

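Request:
jog_arm([
  [[0, 0, -0.076], [30, -37, -4], 1],
  [[0, 0, -0.076], [30, -37, -4], 1],
  [[0, 0, -0.076], [30, -37, -4], 1],
  [[0, 0, -0.076], [30, -37, -4], 1],
  [[0, 0, -0.076], [31, -37, -4], 1],
  [[0, 0, -0.076], [31, -37, -4], 1],
  [[0, 0, -0.076], [31, -37, -4], 0.7],
  [[0, 0, -0.076], [31, -37, -4], 0.5],
  [[0, 0, -0.076], [31, -37, -4], 0.5],
  [[0, 0, -0.076], [30, -37, -4], 0.5],
], squeeze=30)

```text
clock: 1.45
position: [500.8, 248.8, 191.1]
ee_rot: [0.509, 0.861, 0.0, -0.0]
contact_force: [0.2, 0.6, 0.2]
grip_width: 42.6
grasp_force: 0.0
```

Request:
jog_arm([
  [[0, 0, -0.076], [-4, -55, -4], 0.5],
  [[0, 0, -0.076], [-5, -55, -4], 0.5],
  [[0, 0, -0.076], [-5, -55, -4], 0.5],
  [[0, 0, -0.076], [-5, -55, -4], 0.5],
  [[0, 0, -0.076], [-5, -56, -4], 0.5],
  [[0, 0, -0.076], [-5, -56, -4], 0.5],
  [[0, 0, -0.076], [-5, -56, -4], 0.5],
  [[0, 0, -0.076], [-5, -56, -4], 0.5],
  [[0, 0, -0.076], [-5, -55, -4], 0.5],
  [[0, 0, -0.076], [-4, -55, -4], 0.5],
])

```text
clock: 2.7
position: [452.0, -305.3, 151.2]
ee_rot: [0.792, 0.611, 0.0, 0.0]
contact_force: [-0.4, -0.3, 0.2]
grip_width: 42.7
grasp_force: 0.0
```

```bash
cat > look.py <<'E'
import sys
from cell import env
from h import *
def look(z,name=None):
    st=env.get_state();d=env.get_image("wrist");f=d["frame"]
    t=R.from_quat(st["ee_rot"]).as_matrix()
    print("t",round(st["clock"],2),"tcp",st["position"].round(1),"xyaw",round(np.degrees(np.arctan2(t[1,0],t[0,0])),1),"tilt",t[:2,2].round(3),"w",round(st["grip_width"],1),"F",np.round(st["contact_force"],1))
    h=cv2.cvtColor(f,cv2.COLOR_RGB2HSV)
    red=((h[...,0]>165)|(h[...,0]<6))&(h[...,1]>110)&(h[...,2]>40)
    ng=~((h[...,0]>50)&(h[...,0]<95)&(h[...,1]>60))
    for nm,m in(("red",red),("nongreen",ng)):
        for c in blobs(m,250):
            print(nm,c.mean(0).round(),rect(cast(d,c,z,st)))
    if name: cv2.imwrite(f"pics/{name}.png",f[:,:,::-1])
look(float(sys.argv[1]),sys.argv[2] if len(sys.argv)>2 else None)
E
python3 look.py 8 w1
```

```text
t 2.7 tcp [ 452.  -305.3  151.2] xyaw 75.3 tilt [0.001 0.   ] w 42.7 F [-0.4 -0.3  0.2]
red [279. 191.] (array([ 452.6, -303. ]), array([15.1, 86.5]), np.float32(74.8))
red [407. 125.] (array([ 582.5, -269.7]), array([12.5, 25.1]), np.float32(176.5))
nongreen [281. 366.] (array([ 406.2, -482.7]), array([234.6, 719.7]), np.float32(165.2))
nongreen [279. 192.] (array([ 451.5, -305.6]), array([ 17.5, 103.3]), np.float32(75.6))
nongreen [410. 124.] (array([ 585.6, -270. ]), array([14.9, 56.7]), np.float32(176.6))
```

Request:
jog_arm([
  [[0, 0, 0], [0, 0, -45], 0.5],
  [[0, 0, 0], [0, 0, -45], 0.5],
  [[0, 0, 0], [0, 0, -36], 0.5],
  [[0, 0, 0], [0, 0, -12], 0.5],
  [[0, 0, 0], [0, 0, -6], 0.5],
  [[0, 0, 0], [0, 0, 0], 0.0],
  [[0, 0, 0], [0, 0, 0], 0.0],
  [[0, 0, 0], [0, 0, 0], 0.0],
  [[0, 0, 0], [0, 0, 0], 0.0],
  [[0, 0, 0], [0, 0, 0], 0.0],
], squeeze=30)

```text
clock: 4.0
position: [453.3, -304.7, 8.6]
ee_rot: [0.791, 0.612, 0.001, 0.001]
contact_force: [-0.1, 0.6, 6.3]
grip_width: 14.7
grasp_force: 30.3
```

Request:
jog_arm([
  [[0, 0, 0], [0, 0, 0], 0.0],
  [[0, 0, 0], [0, 0, 8], 0.0],
  [[0, 0, 0], [0, 0, 20], 0.0],
  [[0, 0, 0], [0, 0, 45], 0.0],
  [[0, 0, 0], [0, 0, 40], 0.0],
])

```text
clock: 4.62
position: [451.9, -304.2, 122.4]
ee_rot: [0.791, 0.612, 0.0, 0.0]
contact_force: [1.0, 0.2, 0.2]
grip_width: 14.8
grasp_force: 29.6
```

```bash
python3 look.py 120 w2
```

```text
t 4.62 tcp [ 451.9 -304.2  122.4] xyaw 75.4 tilt [ 0. -0.] w 14.8 F [1.  0.2 0.2]
red [280. 257.] (array([ 451.3, -305.6]), array([17.8, 91.8]), np.float32(75.3))
red [422. 128.] (array([ 534.5, -251.5]), array([ 7. , 14.3]), np.float32(176.5))
nongreen [280. 355.] (array([ 444. , -335.6]), array([164.5, 360.8]), np.float32(165.3))
nongreen [424. 127.] (array([ 536.2, -251.5]), array([ 8.5, 32.1]), np.float32(175.2))
```

View pics/w2.png

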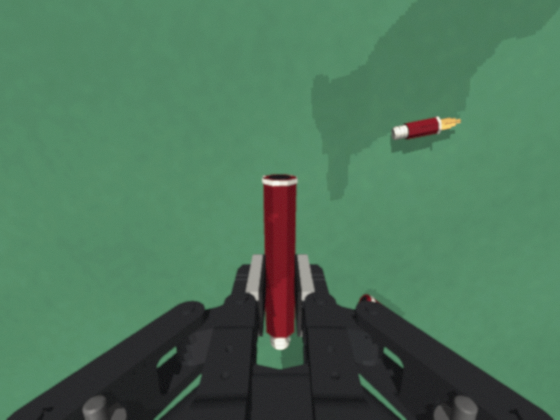

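Run:
```python
from cell import env
from h import *
st=env.get_state();d=env.get_image("wrist");
for z in(118,121.8,126):
    P=cast(d,[[280,180],[280,348]],z,st);print(P.round(1),np.linalg.norm(P[0]-P[1]),P.mean(0))
print(st["position"],d["frame"][330:356:2,280])
```

```text
[[ 466.7 -263.   118. ]
 [ 439.3 -367.8  118. ]] 108.26537311098359 [ 452.96902967 -315.40650294  118.        ]
[[ 466.9 -262.2  121.8]
 [ 440.1 -364.4  121.8]] 105.58743352785154 [ 453.48207695 -313.28429253  121.8       ]
[[ 467.  -261.3  126. ]
 [ 441.  -360.6  126. ]] 102.6276055675478 [ 454.04912921 -310.93869155  126.        ]
[ 455.0252999  -306.80960385  127.54328394] [[139  30  38]
 [138  29  38]
 [141  33  40]
 [146  57  61]
 [220 196 183]
 [242 242 233]
 [244 245 236]
 [244 244 236]
 [245 245 237]
 [234 238 226]
 [120 156 128]
 [ 79 128  97]
 [ 71 118  88]]
```

Request:
jog_arm([
  [[0, 0, -0.147], [8, 22, 0], 0.0],
  [[0, 0, -0.147], [8, 22, 0], 0.0],
  [[0, 0, -0.147], [9, 23, 0], 0.0],
  [[0, 0, -0.148], [9, 23, 0], 0.0],
  [[0, 0, -0.148], [9, 23, 0], 0.0],
  [[0, 0, -0.148], [9, 23, 0], 0.0],
  [[0, 0, -0.148], [9, 23, 0], 0.0],
  [[0, 0, -0.148], [9, 22.6, -10], 0.0],
  [[0, 0, -0.148], [8, 22, -20], 0.0],
  [[0, 0, -0.148], [8.3, 20, -20], 0.0],
])

```text
clock: 5.98
position: [538.4, -79.0, 69.9]
ee_rot: [0.997, -0.082, -0.0, -0.0]
contact_force: [-0.4, -0.5, 0.3]
grip_width: 14.7
grasp_force: 29.6
```

Request:
jog_arm([
  [[0, 0, 0], [0, 0, -10], 0.0],
  [[0, 0, 0], [0, 0, 0], 0.0],
  [[0, 0, 0], [0, 0, 0], 0.0],
])

```text
clock: 6.35
position: [538.2, -82.1, 61.2]
ee_rot: [0.997, -0.081, 0.001, 0.0]
contact_force: [0.2, 0.2, 0.3]
grip_width: 14.5
grasp_force: 29.6
```

```bash
python3 look.py 60 w3
```

```text
t 6.35 tcp [538.2 -82.1  61.2] xyaw -9.3 tilt [ 0.001 -0.   ] w 14.5 F [0.2 0.2 0.3]
red [279. 258.] (array([537.6, -83. ]), array([18.2, 91.6]), np.float32(170.7))
red [553. 126.] (array([ 590. , -219.9]), array([ 6.4, 18.1]), np.float32(6.7))
nongreen [227. 307.] (array([521.3, -80.3]), array([189.8, 356.3]), np.float32(80.6))
nongreen [553. 129.] (array([ 587.9, -219.8]), array([ 6.9, 31.4]), np.float32(6.7))
```

View pics/w3.png

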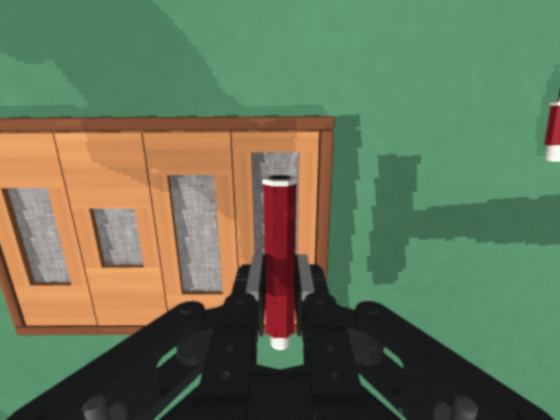

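Run:
```python
from cell import env
from h import *
st=env.get_state();d=env.get_image("wrist");f=d["frame"];h=cv2.cvtColor(f,cv2.COLOR_RGB2HSV)
print(st["position"].round(1))
g=(h[...,1]<60)&(h[...,2]>70)
for r in(158,164,170):
    c=np.where(g[r,235:315])[0]+235;P=cast(d,[[c[0],r],[c[-1]+1,r]],10,st);print(c[0],c[-1],P[:,:2].round(1),P.mean(0).round(1))
    # lateral offset of trough centre relative to TCP, across tool y
    n=np.array([np.sin(np.radians(9.2)),np.cos(np.radians(9.2))]);print((P.mean(0)[:2]-st["position"][:2])@n)
col=np.where(g[120:200,275])[0]+120;print("front row",col[0],cast(d,[275,col[0]],10,st).round(1))
for x in (1,2,3): 
  m=[c for c in blobs(g,800) if c[:,1].max()<310]
for c in m: print(c.mean(0).round(),rect(cast(d,c,10,st)))
```

```text
[538.4 -82.   61.3]
253 298 [[ 591.8  -74.1]
 [ 587.  -103.4]] [589.4 -88.8  10. ]
1.4383156591861717
253 298 [[ 588.   -73.4]
 [ 583.2 -102.9]] [585.6 -88.1  10. ]
1.462142222564399
254 298 [[ 584.1  -73.3]
 [ 579.3 -102.3]] [581.7 -87.8  10. ]
1.1592131836345185
front row 153 [[592.7 -88.7  10. ]]
[119. 236.] (array([552.6,  29.4]), array([27.6, 41.9]), np.float32(170.7))
[ 40. 234.] (array([561.2,  83.9]), array([26.1, 70.8]), np.float32(170.9))
[197. 232.] (array([544.2, -25.1]), array([29. , 86.5]), np.float32(170.9))
[278. 226.] (array([537.9, -82.6]), array([ 50.1, 110.1]), np.float32(170.6))
```

Request:
jog_arm([
  [[0, 0, 0], [0.3, 1.8, -15], 0.0],
  [[0, 0, 0], [0, 0, -15], 0.0],
  [[0, 0, 0], [0, 0, -7], 0.0],
  [[0, 0, 0], [0, 0, -2], 0.0],
  [[0, 0, 0], [0, 0, -1], 0.0],
  [[0, 0, 0], [0, 0, -1], 0.0],
  [[0, 0, 0], [0, 0, 0], 0.0],
])

```text
clock: 7.32
position: [538.9, -78.6, 19.5]
ee_rot: [0.997, -0.08, 0.0, -0.0]
contact_force: [-0.3, 0.7, -1.1]
grip_width: 14.4
grasp_force: 29.6
```

Request:
jog_arm([
  [[0, 0, 0], [0, 0, -1], 0.0],
  [[0, 0, 0], [0, 0, 0], 0.0],
])

```text
clock: 7.58
position: [539.0, -78.6, 18.7]
ee_rot: [0.997, -0.08, 0.0, -0.0]
contact_force: [-0.4, 0.2, 2.6]
grip_width: 14.6
grasp_force: 29.9
```

Request:
jog_arm([
  [[0, 0, 0], [0, 0, -1], 0.0],
  [[0, 0, 0], [0, 0, 0], 0.0],
])

```text
clock: 7.82
position: [539.0, -78.5, 18.6]
ee_rot: [0.997, -0.08, 0.0, -0.001]
contact_force: [-2.8, 0.4, 10.9]
grip_width: 14.6
grasp_force: 30.8
```

Request:
jog_arm([
  [[0, 0, 0], [0, 0, 1], 0.0],
  [[0, 0, 0], [0, 0, 0], 0.25],
  [[0, 0, 0], [0, 0, 0], 0.3],
  [[0, 0, 0], [0, 0, 0], 0.35],
  [[0, 0, 0], [0, 0, 5], 0.35],
  [[0, 0, 0], [0, 0, 15], 0.35],
  [[0, 0, 0], [0, 0, 40], 0.35],
  [[0, 0, 0], [0, 0, 50], 0.5],
  [[0, 0, 0], [0, 0, 20], 0.5],
  [[0, 0, 0], [0, 0, 0], 0.5],
])

```text
clock: 9.07
position: [539.9, -78.6, 150.0]
ee_rot: [0.997, -0.08, 0.002, -0.001]
contact_force: [0.1, -0.5, -0.3]
grip_width: 42.5
grasp_force: 0.0
```

```bash
cat > tray.py <<'E'
from cell import env
from h import *
st=env.get_state();d=env.get_image("wrist");f=d["frame"];h=cv2.cvtColor(f,cv2.COLOR_RGB2HSV)
print(st["clock"],st["position"].round(1),st["grip_width"])
g=(h[...,1]<60)&(h[...,2]>50);red=((h[...,0]>165)|(h[...,0]<5))&(h[...,1]>150)
for c in blobs(g,600): print("felt",c.mean(0).round(),rect(cast(d,c,12,st)))
for c in blobs(red,300): print("red",c.mean(0).round(),rect(cast(d,c,18,st)))
cv2.imwrite("pics/tray%.0f.png"%(st["clock"]*100),f[:,:,::-1]);print("tray%.0f"%(st["clock"]*100))
E
python3 tray.py
```

```text
9.075 [539.9 -78.6 150. ] 42.4928743205928
felt [169. 201.] (array([553.5,  27.7]), array([27.8, 41.7]), np.float32(170.9))
felt [113. 201.] (array([562. ,  81.5]), array([27. , 69.3]), np.float32(171.0))
felt [225. 199.] (array([544.9, -26.2]), array([28.5, 85.3]), np.float32(170.9))
felt [281. 197.] (array([536.1, -80. ]), array([ 28.7, 114.6]), np.float32(170.9))
red [279. 196.] (array([541. , -79.3]), array([14.7, 84.9]), np.float32(170.8))
red [479. 122.] (array([ 581.4, -263.7]), array([13.9, 21.4]), np.float32(175.4))
tray907
```

View pics/tray907.png

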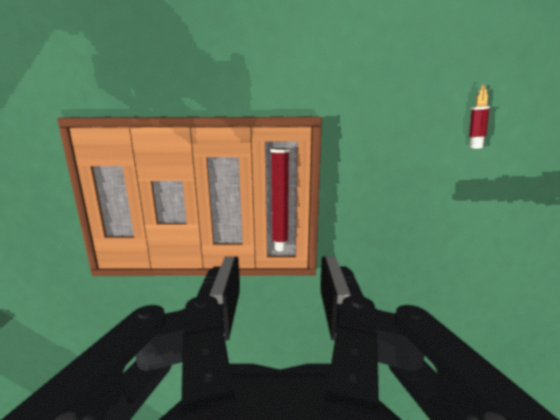

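Request:
jog_arm([
  [[0, 0, 0.0724], [-2.9, 50, 0], 0.5],
  [[0, 0, 0.0724], [-2.9, 50, 0], 0.5],
  [[0, 0, 0.0724], [-2.9, 50, 0], 0.5],
  [[0, 0, 0.0724], [-2.9, 50, 0], 0.5],
  [[0, 0, 0.0724], [-2.9, 50, 0], 0.5],
  [[0, 0, 0.0724], [-2.9, 50, 0], 0.5],
  [[0, 0, 0.0724], [-2.9, 50, 0], 0.5],
  [[0, 0, 0.0724], [-2.9, 55, 0], 0.5],
  [[0, 0, 0.0724], [-2.9, 55, 0], 0.5],
  [[0, 0, 0.0724], [-2.8, 44, 0], 0.5],
])

```text
clock: 10.38
position: [507.3, 427.7, 145.2]
ee_rot: [0.96, 0.28, -0.002, 0.0]
contact_force: [0.3, -0.7, -0.3]
grip_width: 42.5
grasp_force: 0.0
```

Request:
jog_arm([
  [[0, 0, 0], [0, 0, 0], 0.5],
  [[0, 0, 0], [0, 0, 0], 0.5],
])

```text
clock: 10.62
position: [508.8, 423.8, 146.1]
ee_rot: [0.961, 0.278, -0.002, 0.001]
contact_force: [0.5, 0.1, -0.5]
grip_width: 42.7
grasp_force: 0.0
```

```bash
python3 look.py 8.5 w4
```

```text
t 10.62 tcp [508.8 423.8 146.1] xyaw 32.3 tilt [-0.002 -0.003] w 42.7 F [ 0.5  0.1 -0.5]
red [437. 197.] (array([591.2, 294.5]), array([18.1, 24.4]), np.float32(28.8))
red [279. 202.] (array([504.7, 421. ]), array([15.6, 54.9]), np.float32(31.7))
nongreen [538. 342.] (array([496.4,  77.5]), array([ 82.8, 187.9]), np.float32(48.6))
nongreen [280. 366.] (array([358.5, 326.1]), array([231.5, 708.7]), np.float32(122.0))
nongreen [436. 198.] (array([589.7, 293.7]), array([21.1, 31.2]), np.float32(28.5))
nongreen [279. 198.] (array([505.8, 422. ]), array([19.1, 75.1]), np.float32(31.6))
```

View pics/w4.png

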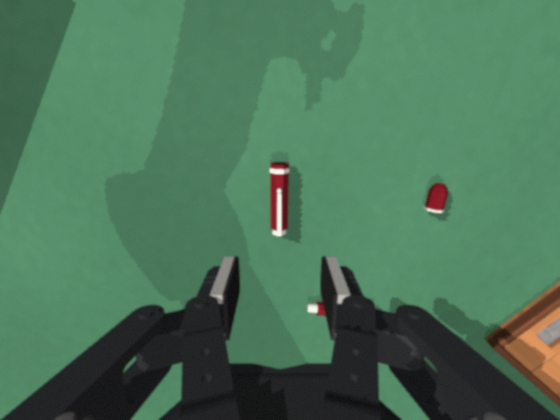

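Request:
jog_arm([
  [[0, 0, 0], [-2, -1.2, -45], 0.5],
  [[0, 0, 0], [0, 0, -45], 0.5],
  [[0, 0, 0], [0, 0, -34], 0.5],
  [[0, 0, 0], [0, 0, -12], 0.5],
  [[0, 0, 0], [0, 0, -5], 0.5],
  [[0, 0, 0], [0, 0, 0], 0.0],
  [[0, 0, 0], [0, 0, 0], 0.0],
  [[0, 0, 0], [0, 0, 0], 0.0],
  [[0, 0, 0], [0, 0, 0], 0.0],
  [[0, 0, 0], [0, 0, 0], 0.0],
], squeeze=30)

```text
clock: 11.92
position: [509.0, 424.9, 9.0]
ee_rot: [0.961, 0.278, 0.001, -0.001]
contact_force: [-0.2, -0.5, 7.4]
grip_width: 15.5
grasp_force: 30.4
```

Request:
jog_arm([
  [[0, 0, 0], [0, 0, 0], 0.0],
  [[0, 0, 0], [0, 0, 8], 0.0],
  [[0, 0, 0], [0, 0, 20], 0.0],
  [[0, 0, 0], [0, 0, 45], 0.0],
  [[0, 0, 0], [0, 0, 20], 0.0],
])

```text
clock: 12.55
position: [509.6, 425.0, 103.9]
ee_rot: [0.961, 0.278, 0.002, -0.001]
contact_force: [1.3, -0.2, 0.3]
grip_width: 15.8
grasp_force: 29.7
```

Request:
jog_arm([
  [[0, 0, -0.0724], [3.9, -45, 0], 0.0],
  [[0, 0, -0.0724], [3.9, -45, 0], 0.0],
  [[0, 0, -0.0724], [3.9, -45, 0], 0.0],
  [[0, 0, -0.0724], [3.9, -45, 0], 0.0],
  [[0, 0, -0.0724], [3.9, -45, 0], 0.0],
  [[0, 0, -0.0724], [3.9, -45, 0], 0.0],
  [[0, 0, -0.0724], [3.9, -48, 0], 0.0],
  [[0, 0, -0.0724], [3.9, -52, 0], 0.0],
  [[0, 0, -0.0724], [3.9, -50, -10], 0.0],
  [[0, 0, -0.0724], [3.9, -30, -20], 0.0],
])

```text
clock: 13.8
position: [547.3, -29.0, 71.3]
ee_rot: [0.997, -0.083, 0.001, -0.0]
contact_force: [0.8, -0.3, -0.5]
grip_width: 15.6
grasp_force: 29.7
```

Request:
jog_arm([
  [[0, 0, 0], [0, -0.4, -10], 0.0],
  [[0, 0, 0], [0, 0, 0], 0.0],
  [[0, 0, 0], [0, 0, 0], 0.0],
])

```text
clock: 14.18
position: [547.2, -24.1, 60.5]
ee_rot: [0.997, -0.078, 0.0, -0.001]
contact_force: [0.7, 0.6, 0.7]
grip_width: 15.2
grasp_force: 29.7
```

```bash
python3 tray.py
```

```text
14.175 [547.2 -24.1  60.5] 15.22342493716168
felt [279. 302.] (array([494.3, -15.9]), array([17. , 69.4]), np.float32(171.0))
felt [204. 235.] (array([553.1,  27.5]), array([28.8, 41.2]), np.float32(171.0))
felt [124. 233.] (array([561.6,  81.4]), array([27.5, 70.4]), np.float32(171.0))
felt [290. 227.] (array([540.1, -29. ]), array([33.1, 97.4]), np.float32(177.5))
felt [363. 227.] (array([535.8, -80.6]), array([ 29. , 114.9]), np.float32(170.5))
red [279. 279.] (array([514., -20.]), array([23.9, 75.9]), np.float32(169.3))
red [363. 228.] (array([539.8, -80.1]), array([16.7, 88.7]), np.float32(171.3))
tray1418
```

```bash
cat > lat.py <<'E'
from cell import env
from h import *
st=env.get_state();d=env.get_image("wrist");f=d["frame"];h=cv2.cvtColor(f,cv2.COLOR_RGB2HSV)
t=R.from_quat(st["ee_rot"]).as_matrix()
g=(h[...,1]<60)&(h[...,2]>50)
c=np.where(g[100:260,262])[0]+100;r0=c[0];print("front row",r0,((cast(d,[270,r0],10,st)[0]-st["position"])@t).round(1))
for r in(r0+5,r0+10,r0+15):
    c=np.where(g[r,235:325])[0]+235;P=cast(d,[[c[0],r],[c[-1]+1,r]],10,st);print(r,c[0],c[-1],"tool-frame",((P.mean(0)-st["position"])@t).round(1),"len",np.linalg.norm(P[0]-P[1]).round(1))
print(st["position"].round(1), "tool y in world",t[:,1].round(3))
E
python3 lat.py
```

```text
front row 176 [39.7 -5.5 50.7]
181 261 305 tool-frame [36.3  3.4 50.7] len 29.7
186 261 304 tool-frame [32.9  3.1 50.7] len 29.2
191 261 304 tool-frame [29.5  3.1 50.7] len 29.3
[547.4 -24.2  60.7] tool y in world [-0.156 -0.988 -0.001]
```

View pics/tray1418.png

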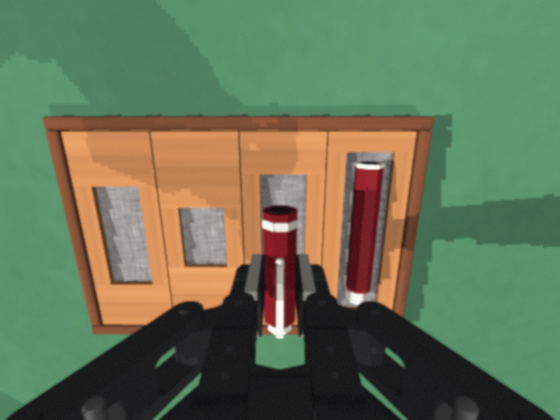

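Request:
jog_arm([
  [[0, 0, 0], [-0.4, -2.8, -15], 0.0],
  [[0, 0, 0], [0, 0, -15], 0.0],
  [[0, 0, 0], [0, 0, -7], 0.0],
  [[0, 0, 0], [0, 0, -2], 0.0],
  [[0, 0, 0], [0, 0, -1], 0.0],
  [[0, 0, 0], [0, 0, -1], 0.0],
  [[0, 0, 0], [0, 0, 0], 0.0],
])

```text
clock: 15.15
position: [546.6, -29.0, 19.5]
ee_rot: [0.997, -0.08, 0.0, -0.0]
contact_force: [0.4, -0.5, -0.3]
grip_width: 15.7
grasp_force: 29.7
```

Request:
jog_arm([
  [[0, 0, 0], [0, 0, -1], 0.0],
  [[0, 0, 0], [0, 0, 0], 0.0],
])

```text
clock: 15.4
position: [546.7, -28.9, 18.9]
ee_rot: [0.997, -0.08, 0.0, -0.0]
contact_force: [-1.2, 0.3, 4.2]
grip_width: 15.6
grasp_force: 30.3
```

Request:
jog_arm([
  [[0, 0, 0], [0, 0, 3], 0.0],
  [[0, 0, 0], [0.3, 1.7, 0], 0.0],
  [[0, 0, 0], [0, 0, 0], 0.0],
  [[0, 0, 0], [0, 0, -2], 0.0],
  [[0, 0, 0], [0, 0, -1], 0.0],
  [[0, 0, 0], [0, 0, 0], 0.0],
])

```text
clock: 16.15
position: [546.6, -27.2, 18.9]
ee_rot: [0.997, -0.08, -0.0, -0.001]
contact_force: [-2.3, 0.1, 6.2]
grip_width: 15.8
grasp_force: 30.4
```

Request:
jog_arm([
  [[0, 0, 0], [0, 0, 0.3], 0.0],
  [[0, 0, 0], [0, 0, 0], 0.25],
  [[0, 0, 0], [0, 0, 0], 0.3],
  [[0, 0, 0], [0, 0, 0], 0.35],
  [[0, 0, 0], [0, 0, 5], 0.35],
  [[0, 0, 0], [0, 0, 15], 0.35],
  [[0, 0, 0], [0, 0, 40], 0.35],
  [[0, 0, 0], [0, 0, 50], 0.5],
  [[0, 0, 0], [0, 0, 20], 0.5],
  [[0, 0, 0], [0, 0, 0], 0.5],
])

```text
clock: 17.4
position: [547.9, -27.2, 150.3]
ee_rot: [0.997, -0.08, 0.002, -0.001]
contact_force: [0.0, -0.3, -0.2]
grip_width: 42.5
grasp_force: 0.0
```

```bash
python3 tray.py
```

```text
17.4 [547.9 -27.2 150.3] 42.50581328780112
felt [223. 201.] (array([553. ,  27.2]), array([28.5, 41.7]), np.float32(170.8))
felt [167. 200.] (array([561.9,  81. ]), array([27.9, 70.2]), np.float32(171.0))
felt [279. 199.] (array([544.8, -26.6]), array([28.6, 86.3]), np.float32(170.9))
felt [336. 219.] (array([506.3, -77.6]), array([ 32.9, 175.4]), np.float32(173.9))
red [ 15. 334.] (array([440.9, 289.9]), array([11.4, 57.3]), np.float32(117.5))
red [280. 206.] (array([541.6, -27.1]), array([15.3, 53.4]), np.float32(170.3))
red [335. 196.] (array([540.9, -79.7]), array([15.5, 85.9]), np.float32(170.8))
red [536. 122.] (array([ 581.7, -262. ]), array([14.9, 21. ]), np.float32(176.3))
tray1740
```

```bash
sleep 0
python3 - <<'E'
import glob,os;print(sorted(glob.glob('pics/tray*'),key=os.path.getmtime)[-1])
E
```

```text
pics/tray1740.png
```

View pics/tray1740.png

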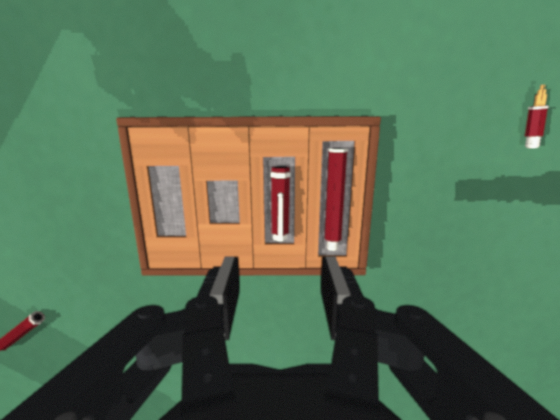

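Request:
jog_arm([
  [[0, 0, 0.0195], [6, -40, 0], 0.5],
  [[0, 0, 0.0195], [6, -45, 0], 0.5],
  [[0, 0, 0.0195], [6, -50, 0], 0.5],
  [[0, 0, 0.0195], [6, -50, 0], 0.5],
  [[0, 0, 0.0195], [6, -40, 0], 0.5],
  [[0, 0, 0.0175], [6.4, -16.3, 0], 0.5],
  [[0, 0, 0], [0, 0, 0], 0.5],
  [[0, 0, 0], [0, 0, 0], 0.5],
  [[0, 0, 0], [0, 0, 0], 0.5],
])

```text
clock: 18.58
position: [583.0, -266.5, 147.7]
ee_rot: [1.0, -0.022, -0.001, -0.001]
contact_force: [0.9, -0.2, -0.1]
grip_width: 43.1
grasp_force: 0.0
```

```bash
python3 look.py 6.5 w5
python3 - <<'E'
from cell import env
from h import *
d=env.get_image("top");f=d["frame"];h=cv2.cvtColor(f,cv2.COLOR_RGB2HSV)
cv2.imwrite("pics/top2.png",cv2.resize(f[160:255,210:325],None,fx=6,fy=6,interpolation=2)[:,:,::-1])
E
```

```text
t 18.57 tcp [ 583.  -266.5  147.7] xyaw -2.5 tilt [-0.001  0.002] w 43.1 F [ 0.9 -0.2 -0.1]
red [451. 245.] (array([ 523.9, -442.7]), array([16.4, 34.4]), np.float32(135.7))
red [ 41. 248.] (array([534.8, -14.1]), array([23. , 62.3]), np.float32(170.4))
red [ 92. 247.] (array([534.3, -69.5]), array([20.3, 94.2]), np.float32(170.8))
nongreen [452. 246.] (array([ 521.8, -443.4]), array([21.3, 53.7]), np.float32(127.8))
nongreen [282. 196.] (array([ 583.8, -269.9]), array([14.6, 56.9]), np.float32(177.2))
nongreen [226. 334.] (array([ 452. , -260.5]), array([333.1, 714.2]), np.float32(87.5))
```

View pics/top2.png

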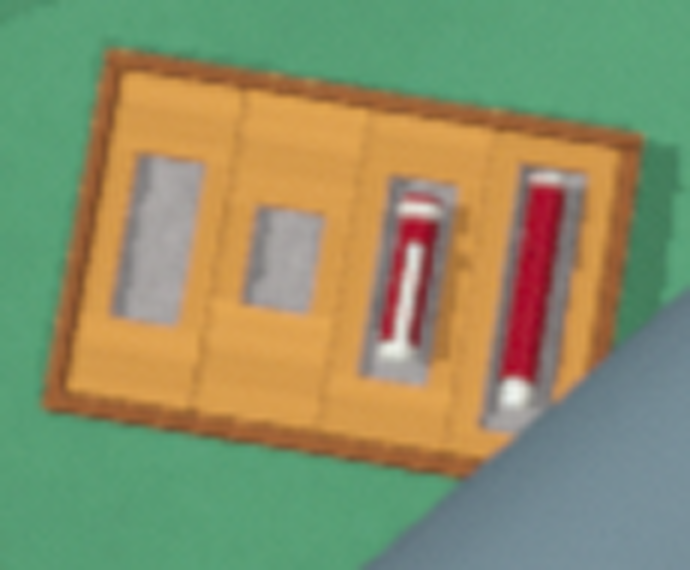

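Request:
jog_arm([
  [[0, 0, 0], [0, -3, -45], 0.5],
  [[0, 0, 0], [0, 0, -45], 0.5],
  [[0, 0, 0], [0, 0, -36], 0.5],
  [[0, 0, 0], [0, 0, -12], 0.5],
  [[0, 0, 0], [0, 0, -5.5], 0.5],
  [[0, 0, 0], [0, 0, 0], 0.0],
  [[0, 0, 0], [0, 0, 0], 0.0],
  [[0, 0, 0], [0, 0, 0], 0.0],
  [[0, 0, 0], [0, 0, 0], 0.0],
  [[0, 0, 0], [0, 0, 0], 0.0],
], squeeze=30)

```text
clock: 19.92
position: [584.2, -272.2, 6.7]
ee_rot: [1.0, -0.023, 0.001, 0.0]
contact_force: [-0.3, 0.5, 6.1]
grip_width: 11.6
grasp_force: 32.1
```

Request:
jog_arm([
  [[0, 0, 0], [0, 0, 0], 0.0],
  [[0, 0, 0], [0, 0, 5], 0.0],
  [[0, 0, 0], [0, 0, 15], 0.0],
  [[0, 0, 0], [0, 0, 35], 0.0],
  [[0, 0, 0], [0, 0, 20], 0.0],
  [[0, 0, 0], [0, 0, 0], 0.0],
])

```text
clock: 20.68
position: [584.4, -272.5, 82.3]
ee_rot: [1.0, -0.023, 0.002, 0.001]
contact_force: [-0.0, -0.2, 0.4]
grip_width: 11.3
grasp_force: 31.3
```

```bash
python3 look.py 80 w6
```

```text
t 20.68 tcp [ 584.4 -272.5   82.3] xyaw -2.6 tilt [ 0.004 -0.002] w 11.3 F [-0.  -0.2  0.4]
red [487. 280.] (array([ 570.3, -387.8]), array([12.2, 23.4]), np.float32(134.1))
red [279. 278.] (array([ 575.5, -272.8]), array([13. , 25.8]), np.float32(177.3))
red [ 35. 285.] (array([ 575.7, -136.6]), array([14.5, 65.8]), np.float32(171.0))
nongreen [488. 282.] (array([ 568.5, -388.4]), array([16. , 35.9]), np.float32(126.7))
nongreen [219. 344.] (array([ 549.9, -272.2]), array([157.2, 355.8]), np.float32(87.2))
```

View pics/w6.png

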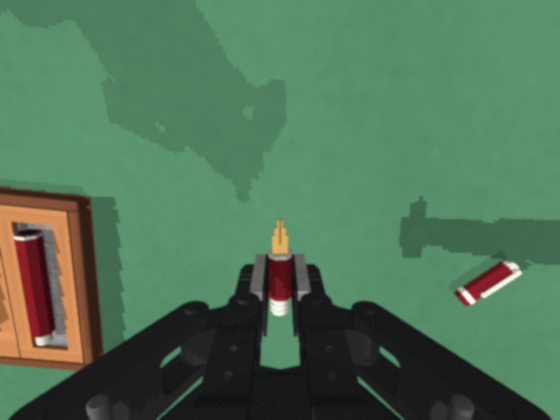

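Request:
jog_arm([
  [[0, 0, -0.0128], [-2, 40, 0], 0.0],
  [[0, 0, -0.0128], [-2, 45, 0], 0.0],
  [[0, 0, -0.0128], [-2, 45, 0], 0.0],
  [[0, 0, -0.0128], [-3, 45, 0], 0.0],
  [[0, 0, -0.0128], [-3, 45, 0], 0.0],
  [[0, 0, -0.0128], [-3, 45, 0], 0.0],
  [[0, 0, -0.0128], [-3, 45, 0], 0.0],
  [[0, 0, -0.0128], [-2, 30, -10], 0.0],
  [[0, 0, -0.0128], [-1.7, 13.3, -10], 0.0],
  [[0, 0, 0], [0, 0, 0], 0.0],
])

```text
clock: 21.98
position: [559.7, 82.1, 58.3]
ee_rot: [0.997, -0.079, -0.002, 0.001]
contact_force: [-1.2, -0.8, -0.4]
grip_width: 11.1
grasp_force: 31.3
```

Request:
jog_arm([
  [[0, 0, 0], [0, 0, 0], 0.0],
  [[0, 0, 0], [0, 0, 0], 0.0],
])

```text
clock: 22.22
position: [561.8, 79.5, 60.6]
ee_rot: [0.997, -0.082, 0.001, 0.0]
contact_force: [1.0, -0.1, 1.5]
grip_width: 11.2
grasp_force: 31.3
```

```bash
python3 lat.py; python3 tray.py
```

```text
front row 185 [33.7 -5.5 50.6]
190 255 299 tool-frame [30.2 -0.6 50.6] len 30.0
195 256 299 tool-frame [26.8 -0.3 50.6] len 29.4
200 256 299 tool-frame [23.3 -0.3 50.6] len 29.6
[561.8  79.5  60.6] tool y in world [-0.163 -0.987  0.001]
22.275 [561.8  79.8  60.6] 11.265021280018901
felt [358. 232.] (array([552.5,  26.1]), array([28.5, 41.8]), np.float32(171.1))
felt [279. 247.] (array([552.4,  80.6]), array([45. , 88.5]), np.float32(170.6))
felt [438. 229.] (array([542.9, -28.9]), array([29.8, 88.6]), np.float32(170.6))
felt [511. 220.] (array([535.6, -83.2]), array([ 28.8, 114.4]), np.float32(170.6))
red [280. 279.] (array([529.1,  84.5]), array([16.6, 31.3]), np.float32(170.6))
red [441. 236.] (array([540. , -28.4]), array([20.4, 58.7]), np.float32(170.0))
red [524. 223.] (array([539.2, -81.5]), array([21.5, 90.9]), np.float32(170.9))
tray2228
```

Request:
jog_arm([
  [[0, 0, 0], [-0.6, 0.5, -15], 0.0],
  [[0, 0, 0], [0, 0, -15], 0.0],
  [[0, 0, 0], [0, 0, -9], 0.0],
  [[0, 0, 0], [0, 0, -3], 0.0],
  [[0, 0, 0], [0, 0, -1], 0.0],
  [[0, 0, 0], [0, 0, -1], 0.0],
  [[0, 0, 0], [0, 0, 0], 0.0],
  [[0, 0, 0], [0, 0, 0], 0.0],
])

```text
clock: 23.32
position: [561.0, 82.1, 16.7]
ee_rot: [0.997, -0.08, 0.0, -0.0]
contact_force: [-2.1, 0.1, 4.2]
grip_width: 11.7
grasp_force: 31.9
```

Request:
jog_arm([
  [[0, 0, 0], [0, 0, -0.7], 0.0],
  [[0, 0, 0], [0, 0, 0], 0.0],
])

```text
clock: 23.58
position: [561.1, 82.1, 16.6]
ee_rot: [0.997, -0.08, 0.0, -0.001]
contact_force: [-3.5, 1.0, 10.1]
grip_width: 11.4
grasp_force: 32.5
```

Request:
jog_arm([
  [[0, 0, 0], [0, 0, 3], 0.0],
  [[0, 0, 0], [-0.2, -1.6, 0], 0.0],
  [[0, 0, 0], [0, 0, 0], 0.0],
  [[0, 0, 0], [0, 0, -1.6], 0.0],
  [[0, 0, 0], [0, 0, -1], 0.0],
  [[0, 0, 0], [0, 0, 0], 0.0],
])

```text
clock: 24.32
position: [560.6, 80.7, 16.6]
ee_rot: [0.997, -0.08, -0.0, -0.001]
contact_force: [-2.7, -0.5, 8.4]
grip_width: 11.4
grasp_force: 32.2
```

Request:
jog_arm([
  [[0, 0, 0], [0, 0, 0.3], 0.0],
  [[0, 0, 0], [0, 0, 0], 0.2],
  [[0, 0, 0], [0, 0, 0], 0.25],
  [[0, 0, 0], [0, 0, 0], 0.32],
  [[0, 0, 0], [0, 0, 5], 0.32],
  [[0, 0, 0], [0, 0, 15], 0.32],
  [[0, 0, 0], [0, 0, 40], 0.35],
  [[0, 0, 0], [0, 0, 50], 0.5],
  [[0, 0, 0], [0, 0, 22], 0.5],
  [[0, 0, 0], [0, 0, 0], 0.5],
])

```text
clock: 25.58
position: [562.0, 80.8, 150.2]
ee_rot: [0.997, -0.08, 0.002, -0.001]
contact_force: [-0.1, -0.4, 0.2]
grip_width: 42.4
grasp_force: 0.0
```

```bash
python3 tray.py
```

```text
25.575 [562.   80.8 150.2] 42.41056488346491
felt [336. 198.] (array([552.6,  26.2]), array([28.1, 41.4]), np.float32(170.8))
felt [280. 197.] (array([561.5,  80.1]), array([28.7, 69.7]), np.float32(170.8))
felt [391. 196.] (array([544.3, -27.8]), array([27.7, 85.7]), np.float32(170.8))
felt [443. 193.] (array([536.1, -81.7]), array([ 26.6, 113.6]), np.float32(170.9))
red [ 59. 202.] (array([594. , 289.6]), array([17.7, 21. ]), np.float32(27.5))
red [396. 199.] (array([540.9, -28.9]), array([18.9, 54.9]), np.float32(170.9))
red [452. 192.] (array([540.8, -80.8]), array([17.9, 86.2]), np.float32(170.9))
tray2558
```

Request:
jog_arm([
  [[0, 0, 0.108], [5, 30, 0], 0.5],
  [[0, 0, 0.108], [5, 40, 0], 0.5],
  [[0, 0, 0.108], [5, 45, 0], 0.5],
  [[0, 0, 0.108], [5, 45, 0], 0.5],
  [[0, 0, 0.108], [5, 40, 0], 0.5],
  [[0, 0, 0.1075], [4.5, 15, 0], 0.5],
  [[0, 0, 0], [0, 0, 0], 0.5],
  [[0, 0, 0], [0, 0, 0], 0.5],
  [[0, 0, 0], [0, 0, 0], 0.5],
])

```text
clock: 26.75
position: [589.9, 293.5, 147.6]
ee_rot: [0.971, 0.239, -0.001, 0.0]
contact_force: [0.5, 0.3, -0.6]
grip_width: 42.3
grasp_force: 0.0
```

```bash
python3 look.py 8 w7
```

```text
t 26.75 tcp [589.9 293.5 147.6] xyaw 27.7 tilt [-0.001 -0.001] w 42.3 F [ 0.5  0.3 -0.6]
red [544. 377.] (array([538.6, -98.8]), array([30.2, 61.8]), np.float32(171.0))
red [515. 358.] (array([542.8, -45. ]), array([29.4, 45.1]), np.float32(168.2))
red [278. 196.] (array([590.6, 295.5]), array([14.7, 24.3]), np.float32(28.0))
red [536.  72.] (array([795.8, 143.9]), array([57.2, 60.4]), np.float32(104.4))
nongreen [299. 357.] (array([443.1, 214.6]), array([259.4, 711.9]), np.float32(117.6))
nongreen [278. 198.] (array([589. , 294.1]), array([17.8, 30.4]), np.float32(27.6))
nongreen [532.  74.] (array([793.4, 145.9]), array([63.3, 70.6]), np.float32(104.4))
```

View pics/w7.png

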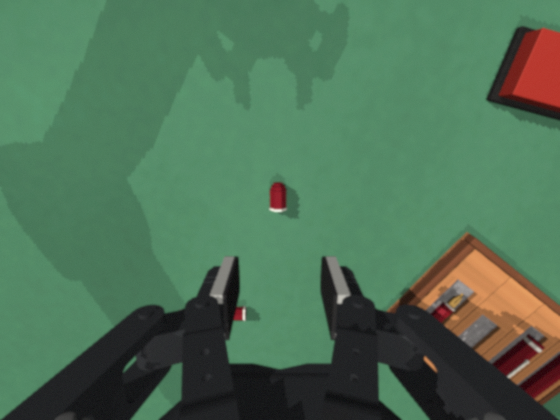

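Request:
jog_arm([
  [[0, 0, 0], [-0.4, 0.8, -45], 0.5],
  [[0, 0, 0], [0, 0, -45], 0.5],
  [[0, 0, 0], [0, 0, -34], 0.5],
  [[0, 0, 0], [0, 0, -12], 0.5],
  [[0, 0, 0], [0, 0, -5.5], 0.5],
  [[0, 0, 0], [0, 0, 0], 0.0],
  [[0, 0, 0], [0, 0, 0], 0.0],
  [[0, 0, 0], [0, 0, 0], 0.0],
  [[0, 0, 0], [0, 0, 0], 0.0],
  [[0, 0, 0], [0, 0, 0], 0.0],
], squeeze=30)

```text
clock: 28.05
position: [591.0, 296.9, 8.2]
ee_rot: [0.97, 0.241, 0.001, -0.0]
contact_force: [-1.0, -0.8, 5.7]
grip_width: 14.5
grasp_force: 30.1
```

Request:
jog_arm([
  [[0, 0, 0], [0, 0, 0], 0.0],
  [[0, 0, 0], [0, 0, 5], 0.0],
  [[0, 0, 0], [0, 0, 15], 0.0],
  [[0, 0, 0], [0, 0, 35], 0.0],
  [[0, 0, 0], [0, 0, 20], 0.0],
  [[0, 0, 0], [0, 0, 0], 0.0],
])

```text
clock: 28.8
position: [591.2, 297.0, 83.9]
ee_rot: [0.97, 0.241, 0.002, -0.001]
contact_force: [0.2, 0.1, 0.6]
grip_width: 14.4
grasp_force: 29.4
```

Request:
jog_arm([
  [[0, 0, -0.08], [-4, -30, 0], 0.0],
  [[0, 0, -0.08], [-4, -40, 0], 0.0],
  [[0, 0, -0.08], [-4, -45, 0], 0.0],
  [[0, 0, -0.08], [-4, -45, 0], 0.0],
  [[0, 0, -0.08], [-4, -45, 0], 0.0],
  [[0, 0, -0.08], [-5, -35, 0], 0.0],
  [[0, 0, -0.08], [-5, -20, -10], 0.0],
  [[0, 0, -0.0875], [-4.8, -9.5, -11.5], 0.0],
  [[0, 0, 0], [0, 0, 0], 0.0],
  [[0, 0, 0], [0, 0, 0], 0.0],
])

```text
clock: 30.05
position: [555.2, 28.4, 59.7]
ee_rot: [0.997, -0.079, -0.0, -0.0]
contact_force: [0.1, 0.1, -0.3]
grip_width: 14.6
grasp_force: 29.4
```

Request:
jog_arm([
  [[0, 0, 0], [0, 0, 0], 0.0],
  [[0, 0, 0], [0, 0, 0], 0.0],
])

```text
clock: 30.3
position: [555.4, 27.8, 60.4]
ee_rot: [0.997, -0.079, 0.0, -0.0]
contact_force: [-0.2, -0.5, 0.5]
grip_width: 14.4
grasp_force: 29.4
```

```bash
python3 lat.py; python3 tray.py
```

```text
front row 209 [17.  -5.7 50.4]
214 259 302 tool-frame [13.4  1.7 50.4] len 30.0
219 259 301 tool-frame [ 9.8  1.4 50.4] len 29.5
224 260 301 tool-frame [ 6.1  1.7 50.4] len 29.0
[555.4  27.8  60.4] tool y in world [-0.158 -0.987 -0.001]
30.35 [555.3  27.6  60.3] 14.519642671464386
felt [280. 256.] (array([537.8,  29.3]), array([50.1, 71.9]), np.float32(170.8))
felt [201. 233.] (array([561.6,  80.8]), array([28.6, 70.3]), np.float32(170.8))
felt [360. 236.] (array([543.1, -27.2]), array([28.6, 88.3]), np.float32(170.8))
felt [432. 226.] (array([536.1, -81.2]), array([ 27. , 114.4]), np.float32(170.7))
red [280. 272.] (array([529.9,  31. ]), array([20.4, 37.7]), np.float32(171.7))
red [200. 248.] (array([555.1,  81.6]), array([13.1, 23.1]), np.float32(170.8))
red [365. 245.] (array([539.7, -27.8]), array([17.7, 57.7]), np.float32(170.6))
red [443. 228.] (array([539.7, -80.6]), array([18.7, 89.2]), np.float32(171.0))
tray3035
```

```bash
cd pics; cp $(ls -t tray*.png|head -1) last.png
```

```text
(no output)
```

View pics/last.png

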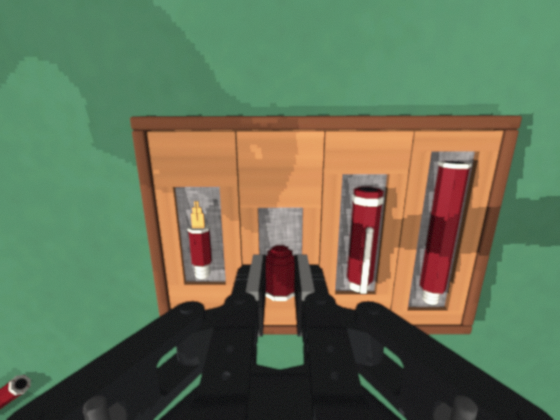

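Request:
jog_arm([
  [[0, 0, 0], [-1.1, -0.6, -15], 0.0],
  [[0, 0, 0], [0, 0, -15], 0.0],
  [[0, 0, 0], [0, 0, -8], 0.0],
  [[0, 0, 0], [0, 0, -3], 0.0],
  [[0, 0, 0], [0, 0, -1], 0.0],
  [[0, 0, 0], [0, 0, -0.5], 0.0],
  [[0, 0, 0], [0, 0, 0], 0.0],
  [[0, 0, 0], [0, 0, 0], 0.0],
])

```text
clock: 31.4
position: [552.9, 26.2, 18.1]
ee_rot: [0.997, -0.08, -0.001, -0.0]
contact_force: [-3.7, 0.1, 6.2]
grip_width: 14.3
grasp_force: 30.1
```

Request:
jog_arm([
  [[0, 0, 0], [0, 0, -0.7], 0.0],
  [[0, 0, 0], [0, 0, 0], 0.0],
])

```text
clock: 31.65
position: [553.0, 26.2, 18.1]
ee_rot: [0.997, -0.08, -0.001, -0.001]
contact_force: [-5.1, 1.5, 11.0]
grip_width: 14.3
grasp_force: 30.5
```

Request:
jog_arm([
  [[0, 0, 0], [0, 0, 0.7], 0.0],
  [[0, 0, 0], [0, 0, 0], 0.25],
  [[0, 0, 0], [0, 0, 0], 0.3],
  [[0, 0, 0], [0, 0, 0], 0.35],
  [[0, 0, 0], [0, 0, 5], 0.35],
  [[0, 0, 0], [0, 0, 15], 0.35],
  [[0, 0, 0], [0, 0, 40], 0.35],
  [[0, 0, 0], [0, 0, 50], 0.5],
  [[0, 0, 0], [0, 0, 40], 0.5],
  [[0, 0, 0], [0, 0, 0], 0.5],
])

```text
clock: 32.9
position: [556.7, 25.8, 171.9]
ee_rot: [0.997, -0.08, 0.004, -0.001]
contact_force: [-0.2, 0.3, 0.6]
grip_width: 42.8
grasp_force: 0.0
```

```bash
python3 tray.py; cp pics/$(ls -t pics|head -1) pics/fin.png
```

```text
32.9 [556.7  25.8 171.9] 42.75895405237343
felt [279. 196.] (array([553. ,  26.9]), array([27.8, 42.5]), np.float32(171.4))
felt [227. 196.] (array([561.6,  80.6]), array([28.3, 69.4]), np.float32(170.7))
felt [331. 195.] (array([544.5, -27.3]), array([28.1, 86.5]), np.float32(171.0))
felt [384. 193.] (array([536.5, -81.3]), array([ 27.5, 114.2]), np.float32(170.9))
red [ 74. 323.] (array([441.3, 290.9]), array([11.7, 57.9]), np.float32(117.9))
red [334. 201.] (array([541.7, -27.7]), array([16.2, 53.5]), np.float32(170.3))
red [384. 191.] (array([541.2, -80.2]), array([16.4, 85.2]), np.float32(170.9))
tray3290
```

View pics/fin.png

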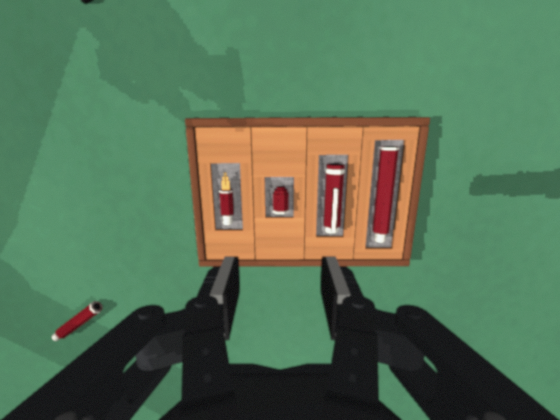

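```bash
python3 -c "
from cell import env
print(env.close_job())"
```

```text
the job is handed in; nothing more can be done
None
```

The barrel, cap, nib section and blind cap each lie lengthwise in their own troughs, within an estimated 1–3 mm of the middle. They were set down in that order, the pocket pen's parts were not touched, and the job was handed in at about 33 s.

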